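# Close the link marking machine and start it

### The job

Get the marking machine going on the links already laid in it: with the fingertips, gripping nothing, gently push the blue tray into the machine until it is fully home, next push the orange hood sideways over it until it is fully shut, and only then press the green start button right down and let it go. Do not slam the tray or hood, do not press the red stop button, and leave the loose link, the screwdriver and the tape roll where they lie.

Things in the scene. Friction and masses are not known exactly. Their poses are not given: they have to be found in the camera images.
- machine: Fixed marking machine, 280 (x) x 340 (y) mm. Origin on the bench, 110 mm behind its front face, midway across; x points front to back, y to its left. Front face: x = -110 mm. Right half (y -170 to 0): white housing 74 mm high, x -110 to 110 mm. Left half (y 10 to 160): open bay of the tray. At the back (x 110 to 170): white laser unit 133 mm high. All else but the hood is under 80 mm high.
- tray (a joint): How far the blue tray sticks out of the machine's front, in m: 0 = fully home against its stop (its front flush with the machine's front face), up to 0.10 out. It slides along the machine's x axis only (pushing it home = pushing along the machine's +x), rubs with about 2.5 N and stays where it is left.
- tray_front (a point): Middle of the blue tray's plain flat front face (136 mm wide, 34 mm high, from 30 to 64 mm above the bench), which looks along the machine's -x; moves with the tray. The tray is a solid slab without a handle; three thin links lie fixed on it, their tops 68 mm above the bench. Axes as the machine's.
- hood (a joint): How far the orange hood is open, in m: 0 = fully shut over the bay against its stop, up to 0.14 open. It slides along the machine's y axis on top of the machine (shutting it = pushing along the machine's +y), rubs with about 2 N and stays where it is left.
- hood_side (a point): Middle of the orange hood's flat right-hand side face (150 mm long, from 78 to 106 mm above the bench), which looks along the machine's -y; moves with the hood; at machine y = 5 mm when shut. The hood is a solid block 150 (x) x 160 (y) x 28 mm, no handle, x -55 to 95 mm in the machine's frame.
- start (a joint): Travel of the green start button, in m: 0 = up, 0.006 = fully down; the spring takes about 4 N at full travel and lifts it again.
- start_top (a point): Centre of the top of the green start button (36 mm diameter, in a black collar of 52 mm), 62 mm above the bench when up. It is pressed straight down. It stands on a fixed grey box 70 x 70 x 40 mm, which is on one side of the machine (left or right).
- stop (a joint): Travel of the red stop button, in m, 0 = up. Not to be pressed.
- stop_top (a point): Centre of the top of the red stop button, which is built as the green one and stands on the same kind of grey box on the other side.
- loose_link: Loose bare aluminium link, 130 x 44 x 5 mm, lying flat on the bench in front of the machine; origin under its middle, x along it. To be left alone.
- screwdriver: Screwdriver lying on the bench, about 200 mm long, red handle 26 mm thick; origin on the bench under its middle, x along it towards the blade. To be left alone.
- tape_roll: Brown roll of tape standing flat on the bench, 90 mm outside diameter, 45 mm high; origin at the centre of its underside. To be left alone.
There are look-alikes about, which are no part of the job. Leave any purple or turquoise look-alike of the part that bears start alone. Leave any purple or yellow look-alike of the part that bears stop alone.

How it is judged:
On the way, in this order (a step that is already met when the one before it is completed fails the run):
1. the tray is pushed fully home while the hood is still open (value of joint tray below 0.004 m and value of joint hood above 0.02 m), for 0.2 s.
2. the hood is pushed fully shut over the tray (value of joint each of hood, tray below 0.004 m), for 0.2 s.
3. the green button is pressed right down, tray and hood being home (all of step 2 and value of joint start above 0.0045 m), for 0.05 s.
At the end, for the whole second after the job is handed in: Tray and hood both within 4 mm of their closed stops, the green button pressed (at least 4.5 mm) after that and up again (within 2 mm), the red one up (all of step 2 and value of joint each of start, stop below 0.002 m); the robot touches nothing.
It fails at once if the red stop button is pressed (over 2 mm) (value of joint stop above 0.002 m).
It fails at once if the green button is pressed (over 3 mm) before the tray and the hood are home (value of joint start above 0.003 m and value of joint any of tray, hood above 0.004 m).
It fails at once if the tray or the hood is slammed (over 0.35 m/s) (velocity of joint any of tray, hood below -0.35 m/s).
It fails at once if the loose link, the screwdriver or the tape roll is moved by more than 15 mm or lifted (distance of any of loose_link, screwdriver, tape_roll from where it was at the start of the episode above 0.015 m).
It also fails if it takes over 50 s, if anything falls off the work surface, if the arm or the gripper's body presses on something with over 40 N, if the wrist force passes 120 N, or if a joint passes its speed limit or range.

### The arm

A 6-joint arm with a two-finger parallel gripper is mounted at the origin on the work surface. World frame = base frame: x ahead of the robot, y to its left, z up, the work surface at z = 0. Lengths are in m, angles in rad, forces in N, time in s.
With the tool pointing down it reaches from about 0.425 to 0.95 m from the base axis. Payload 3.5 kg.
Tool frame: the origin (TCP) lies midway between the tips of the shut fingers; the grasp point (between the pads) lies manip.grip_point_offset behind it (manip.grip_point_offset is the distance from the TCP to the grasp point, in m); z points along the fingers, y is the line along which they close (so a half turn about z gives the same grasp; the last joint's range is limited). The gripper opens to 85 mm and grips with 20 to 120 N. Pads are 22 mm wide; open, the fingers measure 114 mm over their backs; the gripper's body (76 mm by 85 mm) begins 54 mm behind the grasp point. The pads swing forward as they close: fully open they stand 13 mm farther back than shut.
Start: joints at [-1.32, 0.286, 1.577, -0, 1.279, -0.15], TCP at [0.263, -0.621, 0.231] pointing down, gripper open.
Joint ranges: [-2.77, 2.77], [-0.9, 2.22], [0.21, 2.48], [-1.53, 4.67], [0.24, 2.81], [-2.84, 2.84]. Speed limits (rad/s): [2.79, 2.79, 3.14, 3.14, 3.14, 3.14].

### API

Orientations are given as a unit quaternion [x, y, z, w].
In Python, from cell import manip gives the robot as it stands.
- The arm moves only by the tool drive_tool, never from a script. Its argument "motion" is one flat list of numbers, 7 for each row, row after row: the turn, a rotation vector about the tool's x, y, z in rad, then the shift along the tool's x, y, z in m, then the gripper's target within -1 to 1 (shut at 1, half-way at 0, fully open at -1). A call has 1 to 12 rows; each row shifts and turns the commanded pose from where the row before left it, along the tool's axes as they then stand; what a row does not reach is not made up. A row lasts 1/12 s, in which the tool goes at most 41.7 mm and 7.16 degrees, less where a joint would pass 70% of its speed; a pose out of reach is approached as far as the arm can. A call is refused whole if a number of a shift passes 0.0417 or a number of a turn 0.125, either way. A call with a gripper value outside its range is refused whole. The fingers move at their own pace and stop on an object; the grip force is fixed at half the most. Time passes only in rows, so rows that do not move let the fingers close. It gives the time, the measured TCP pose, the force, the opening and the grip force at its end, in the units of the state.
- manip.get_state(): the state, without advancing time (a new reading comes with each control period).
- manip.grab_frame(name): name is "side" or "top"; returns a dict with "image" (420x560x3 uint8, red, green, blue), "z_map" (420x560 float32, m along the optical axis (not along the pixel's ray), 0 where there is no reading), "vfov" (degrees; the focal length in pixels is half the picture's height over the tangent of half this angle, whatever the lens; pixels are square), "cx", "cy" (the principal point, pixels), "k1" (the pictures are not rectified: a ray, as slopes to the right and down, at radius r is drawn at 1 + k1 r^2 times it, then the intrinsics apply), "R" (3x3) and "t" (3): a world point X has camera coordinates R X + t. Camera axes: x right, y down, z forward; pixel columns grow to the right and rows downward; lengths in m; the calibration is good to about 2 mm. A picture is of the moment at which its call begins.
- manip.sign_off(): hands the job in; it is judged then, once.
The state is a dict: "time_s": time; "joints": joint angles; "joint_velocities": joint speeds; "joint_torque": joint torques, N m; "tcp_pos": TCP position; "ee_rot": TCP orientation; "wrist_force": force on the tool from outside, world axes, zero at the start; "wrist_torque": the same for the moment, N m; "gripper_width": finger opening in m; "grasp_force": force on a finger pad.
Only numpy, scipy, OpenCV 4.12 (cv2) and the standard library are available. Lean on these libraries where they do the work, as an engineer would, in place of code of your own. Each camera call takes 0.05 s, during which the arm holds its last target. There are 200 camera calls.

## Working session

There is one attempt and no reset: what is moved stays moved. The work goes in short steps, Python scripts to look and compute and a tool call to move; the robot and the scene stay as the last step left them, time stands still between calls to the robot, and variables do not carry over. Pictures are saved under pics/ and viewed, at most 10 in all, crops included, and the job is handed in when it is done.

Besides the shell and the picture viewer there is one more tool, called after "Request:" by a JSON object that holds its "fn" and its "kwargs". drive_tool: Moves the arm, as the interface text tells. Its arguments: {"type":"object","properties":{"motion":{"type":"array"}},"required":["motion"]}

```bash
mkdir -p pics; cat > h.py <<'E'
import numpy as np, cv2, pickle
from cell import manip
def grab(n,name):
    f=manip.grab_frame(n); pickle.dump(f,open(f'{name}.pkl','wb'))
    cv2.imwrite(f'pics/{name}.png',cv2.cvtColor(f['image'],cv2.COLOR_RGB2BGR)); return f
def load(name): return pickle.load(open(f'{name}.pkl','rb'))
def world(f,u,v,z=None):
    """pixel to world; z: height of the plane, else the depth map"""
    fl=f['image'].shape[0]/2/np.tan(np.radians(f['vfov'])/2)
    K=np.array([[fl,0,f['cx']],[0,fl,f['cy']],[0,0,1]])
    p=cv2.undistortPoints(np.array([[[u,v]]],float),K,np.array([f['k1'],0,0,0.]))[0,0]
    R=np.array(f['R']);t=np.array(f['t']);d=R.T@np.array([p[0],p[1],1]);c=-R.T@t
    s=f['z_map'][int(round(v)),int(round(u))] if z is None else (z-c[2])/d[2]
    return c+s*d
E
python3 - <<'E'
from h import *
for n in('top','side'):
    f=grab(n,n+'0'); print(n,f['vfov'],f['k1'],-np.array(f['R']).T@np.array(f['t']))
s=manip.get_state();print(s['tcp_pos'],s['ee_rot'],s['gripper_width'],manip.grip_point_offset)
E
```

```text
top 43.41260816544692 -0.05583446806736637 [ 0.4130148  -0.03971109  1.67924174]
side 45.0108074833932 -0.1007449937885844 [-0.17814722  1.06852414  0.91701278]
[ 0.263216   -0.62091817  0.23005483] [ 9.79988094e-01  1.99053084e-01 -5.43198400e-05 -1.09634128e-03] 0.08506000091892685 0.0187
```

View pics/top0.png

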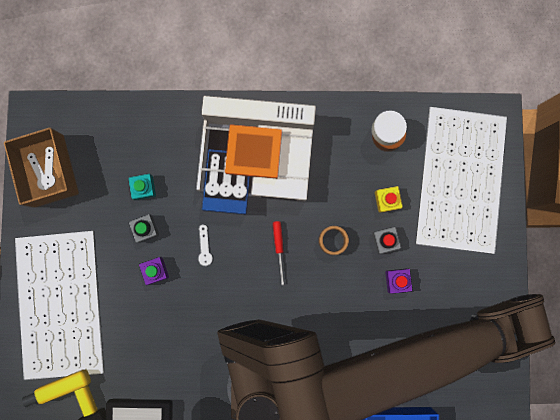

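View pics/side0.png

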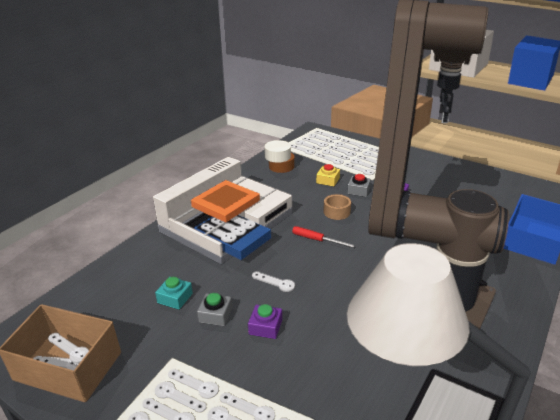

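The top view shows the machine at about (255,150), the orange hood at (253,150) and the tray front at (224,206). The green button on its grey box is at (142,228) and the grey-boxed red one at (387,240). I'll enlarge the machine and button area.

```bash
python3 - <<'E'
from h import *
im=cv2.imread('pics/top0.png')
c=im[85:260,125:325]; cv2.imwrite('pics/c1.png',cv2.resize(c,None,fx=3.4,fy=3.4,interpolation=cv2.INTER_CUBIC)[:600])
f=load('top0')
for p in [(142,228),(387,240),(206,244),(280,236),(334,240)]: print(p,world(f,*p).round(4))
E
```

```text
(142, 228) [0.493  0.3719 0.0614]
(387, 240) [ 0.4613 -0.381   0.0663]
(206, 244) [0.4465 0.1805 0.007 ]
(280, 236) [ 0.4728 -0.0536  0.0297]
(334, 240) [ 0.4623 -0.226  -0.0016]
```

View pics/c1.png

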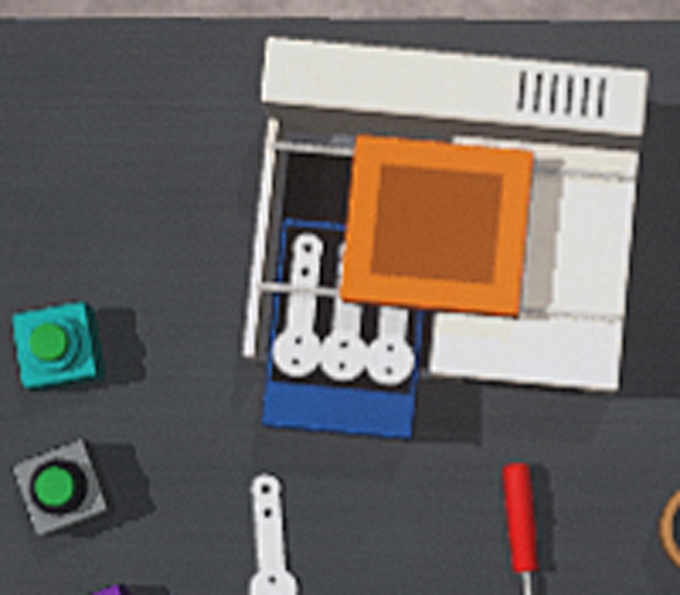

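```bash
python3 - <<'E'
from h import *
f=load('top0')
def w(n,u,v,z): p=world(f,u/3.4+125,v/3.4+85,z);print(n,p.round(4));return p
a=w('hood R back',533,152,.106);b=w('hood R front',519,315,.106);c=w('hood L back',356,137,.106);d=w('hoodLfront',341,299,.106)
w('tray f L',263,424,.03);w('tray f R',411,438,.03)
l=w('laser bL',268,38,.133);r=w('laser bR',648,70,.133)
h=w('house front L',430,373,.074);g=w('house front R',618,388,.074);k=w('house back R',638,152,.074)
# fit machine pose
from scipy.optimize import least_squares
M=np.array([[.17,.17],[.17,-.17],[-.11,0],[-.11,-.17]]);W=np.array([l,r,h,g])[:,:2]
T=lambda q,m:np.array(m)@np.array([[np.cos(q[2]),np.sin(q[2])],[-np.sin(q[2]),np.cos(q[2])]])+q[:2]
s=least_squares(lambda q:(T(q,M)-W).ravel(),[.65,.05,0]);q=s.x;print(q,s.fun.round(4))
inv=lambda p:(np.array(p)[:2]-q[:2])@np.array([[np.cos(q[2]),-np.sin(q[2])],[np.sin(q[2]),np.cos(q[2])]])
for p in(a,b,c,d,world(f,263/3.4+125,424/3.4+85,.03),world(f,411/3.4+125,438/3.4+85,.03)):print(inv(p).round(4))
w('green',55,487,.062)
hs=cv2.cvtColor(f['image'],cv2.COLOR_RGB2HSV);m=(hs[...,0]>45)&(hs[...,0]<75)&(hs[...,1]>120)
v,u=np.nonzero(m[215:242,130:155]);print(world(f,u.mean()+130,v.mean()+215,.062))
# link & driver ends
w('link near machine',265,487,.005)
print(world(f,206,258,.005),world(f,275,224,.013),world(f,283,284,.005))
np.save('q.npy',q)
E
```

```text
hood R back [ 0.7925 -0.0563  0.106 ]
hood R front [ 0.6455 -0.0448  0.106 ]
hood L back [0.8051 0.102  0.106 ]
hoodLfront [0.6587 0.1131 0.106 ]
tray f L [0.5536 0.1908 0.03  ]
tray f R [0.5415 0.0538 0.03  ]
laser bL [0.8874 0.1789 0.133 ]
laser bR [ 0.8604 -0.157   0.133 ]
house front L [0.597  0.0349 0.074 ]
house front R [ 0.5846 -0.1344  0.074 ]
house back R [ 0.8009 -0.1523  0.074 ]
[ 0.70588293  0.02539489 -0.08130723] [ 0.0018  0.0021  0.0011 -0.0009 -0.0007 -0.0006 -0.0021 -0.0007]
[ 0.0929 -0.0744]
[-0.0545 -0.0748]
[0.0927 0.0844]
[-0.0541  0.0835]
[-0.1653  0.1525]
[-0.1661  0.015 ]
green [0.4922 0.3743 0.062 ]
[0.49408757 0.37607294 0.062     ]
link near machine [0.4966 0.1914 0.005 ]
[0.40230859 0.18003241 0.005     ] [ 0.51123328 -0.03768205  0.013     ] [ 0.32242953 -0.06423095  0.005     ]
```

Request:
{"fn": "drive_tool", "kwargs": {"motion": [0, 0, 0.12, 0, 0, 0, 1, 0, 0, 0.12, 0, 0, 0, 1, 0, 0, 0.12, 0, 0, 0, 1, 0, 0, 0.12, 0, 0, 0, 1, 0, 0, 0, 0.03, -0.02, 0, 1, 0, 0, 0, 0.03, -0.02, 0, 1, 0, 0, 0, 0.03, -0.02, 0, 1, 0, 0, 0, 0.03, -0.02, 0, 1, 0, 0, 0, 0.03, -0.02, 0, 1, 0, 0, 0, 0.03, -0.02, 0, 1]}}

```text
time_s: 0.93
tcp_pos: [0.4534, -0.5148, 0.2306]
ee_rot: [0.999, -0.04, -0.0, -0.0]
wrist_force: [-0.5, -0.4, -0.3]
gripper_width: 0.0004
grasp_force: 0.0
```

Request:
{"fn": "drive_tool", "kwargs": {"motion": [0, 0, 0, 0, -0.035, 0, 1, 0, 0, 0, 0, -0.035, 0, 1, 0, 0, 0, 0, -0.035, 0, 1, 0, 0, 0, 0, -0.035, 0, 1, 0, 0, 0, 0, -0.035, 0, 1, 0, 0, 0, 0, -0.035, 0, 1, 0, 0, 0, 0, -0.035, 0, 1, 0, 0, 0, 0, -0.035, 0, 1, 0, 0, 0, 0, -0.035, 0, 1, 0, 0, 0, 0, -0.035, 0, 1, 0, 0, 0, 0, -0.035, 0, 1, 0, 0, 0, 0, -0.035, 0, 1]}}

```text
time_s: 1.93
tcp_pos: [0.485, -0.0957, 0.2309]
ee_rot: [0.999, -0.04, -0.0, -0.0]
wrist_force: [0.5, -0.7, -0.7]
gripper_width: -0.0002
grasp_force: 0.0
```

```bash
cat >> h.py <<'E'
def where():
    q=np.load('q.npy');s=manip.get_state();c,n=np.cos(q[2]),np.sin(q[2])
    p=np.array(s['tcp_pos']);m=(p[:2]-q[:2])@np.array([[c,-n],[n,c]])
    x,y,z,w=s['ee_rot'];yaw=np.arctan2(2*(x*y+z*w),1-2*(y*y+z*z))
    print('t',s['time_s'],'world',p.round(4),'machine',m.round(4),'yaw-machine',round(yaw-q[2],4),'F',np.round(s['wrist_force'],1),'w',round(s['gripper_width'],4),'j',np.round(s['joints'],2))
E
python3 -c "from h import *;where()"
```

```text
t 1.9333 world [ 0.485  -0.0957  0.2309] machine [-0.2103 -0.1386] yaw-machine 0.0017 F [ 0.5 -0.7 -0.7] w -0.0002 j [-0.4  -0.12  2.01  0.    1.25  1.25]
```

Request:
{"fn": "drive_tool", "kwargs": {"motion": [0, 0, 0, 0, -0.032, 0, 1, 0, 0, 0, 0, -0.032, 0, 1, 0, 0, 0, 0, -0.032, 0, 1, 0, 0, 0, 0, -0.032, 0, 1, 0, 0, 0, 0, -0.032, 0, 1, 0, 0, 0, 0, -0.032, 0, 1, 0, 0, 0, 0, -0.032, 0, 1, 0, 0, 0, 0, 0, 0.035, 1, 0, 0, 0, 0, 0, 0.035, 1, 0, 0, 0, 0, 0, 0.035, 1, 0, 0, 0, 0, 0, 0.035, 1, 0, 0, 0, 0, 0, 0.035, 1]}}

```text
time_s: 2.93
tcp_pos: [0.5027, 0.1261, 0.0546]
ee_rot: [0.999, -0.039, -0.0, 0.0]
wrist_force: [-0.1, 0.5, -0.7]
gripper_width: 0.0
grasp_force: 0.0
```

Request:
{"fn": "drive_tool", "kwargs": {"motion": [0, 0, 0, 0, 0, 0.009, 1, 0, 0, 0, 0, 0, 0, 1]}}

```text
time_s: 3.1
tcp_pos: [0.5001, 0.1257, 0.0439]
ee_rot: [0.999, -0.04, -0.004, 0.0]
wrist_force: [-0.2, -0.1, 0.3]
gripper_width: 0.0001
grasp_force: 0.0
```

```bash
python3 - <<'E'
from h import *
where();grab('side','s1');im=cv2.imread('pics/s1.png')
cv2.imwrite('pics/s1c.png',cv2.resize(im[120:340,130:380],None,fx=2.7,fy=2.7))
E
```

```text
t 3.1 world [0.5001 0.1257 0.0439] machine [-0.2132  0.0833] yaw-machine 0.002 F [-0.2 -0.1  0.3] w 0.0001 j [0.05 0.18 2.08 0.   0.88 1.7 ]
```

View pics/s1c.png

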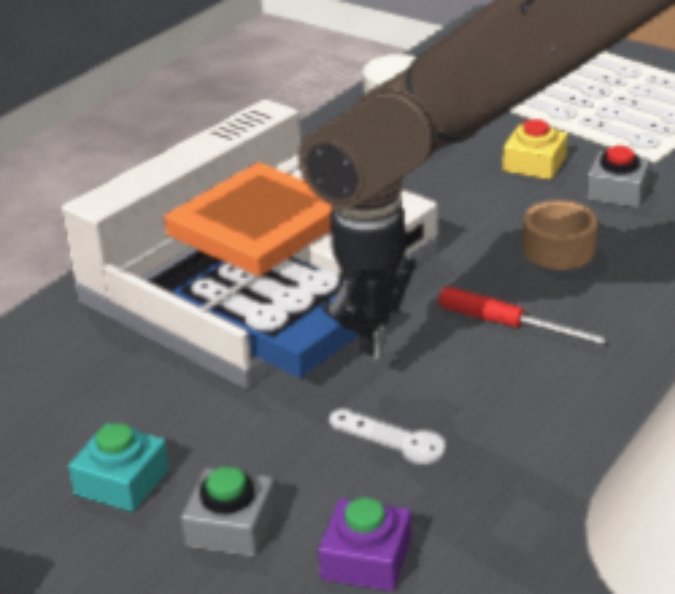

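The closed fingertips stand in front of the blue tray at crop (375,345), well clear of the loose link. I'll push along machine +x.

Request:
{"fn": "drive_tool", "kwargs": {"motion": [0, 0, 0, 0.008, 0, 0, 1, 0, 0, 0, 0.008, 0, 0, 1, 0, 0, 0, 0.008, 0, 0, 1, 0, 0, 0, 0.006, 0, 0, 1, 0, 0, 0, 0.006, 0, 0, 1, 0, 0, 0, 0.006, 0, 0, 1, 0, 0, 0, 0.006, 0, 0, 1, 0, 0, 0, 0.006, 0, 0, 1, 0, 0, 0, 0.006, 0, 0, 1, 0, 0, 0, 0.006, 0, 0, 1, 0, 0, 0, 0.006, 0, 0, 1, 0, 0, 0, 0.006, 0, 0, 1]}}

```text
time_s: 4.15
tcp_pos: [0.5815, 0.1195, 0.0472]
ee_rot: [0.999, -0.04, -0.0, 0.0]
wrist_force: [-3.8, -1.5, 2.6]
gripper_width: 0.0003
grasp_force: 1.5
```

```bash
python3 -c "from h import *;where()"
```

```text
t 4.15 world [0.5815 0.1195 0.0472] machine [-0.1316  0.0837] yaw-machine 0.0022 F [-3.8 -1.5  2.6] w 0.0003 j [ 0.03  0.33  1.9  -0.    0.92  1.68]
```

Contact made, with a force of about the expected friction. Roughly 10 mm remains, so I'll slow down until the force rises.

Request:
{"fn": "drive_tool", "kwargs": {"motion": [0, 0, 0, 0.003, 0, 0, 1, 0, 0, 0, 0.003, 0, 0, 1, 0, 0, 0, 0.002, 0, 0, 1, 0, 0, 0, 0.002, 0, 0, 1, 0, 0, 0, 0, 0, 0, 1]}}

```text
time_s: 4.57
tcp_pos: [0.5914, 0.1189, 0.0472]
ee_rot: [0.999, -0.04, 0.0, -0.0]
wrist_force: [-1.8, -1.0, 0.3]
gripper_width: 0.0001
grasp_force: 0.5
```

Request:
{"fn": "drive_tool", "kwargs": {"motion": [0, 0, 0, 0.002, 0, 0, 1, 0, 0, 0, 0, 0, 0, 1]}}

```text
time_s: 4.73
tcp_pos: [0.5931, 0.1188, 0.0472]
ee_rot: [0.999, -0.04, 0.0, -0.0]
wrist_force: [-1.8, -1.2, 0.0]
gripper_width: -0.0004
grasp_force: 0.8
```

```bash
python3 -c "from h import *;where()"
```

```text
t 4.7333 world [0.5931 0.1188 0.0472] machine [-0.12   0.084] yaw-machine 0.0021 F [-1.8 -1.2  0. ] w -0.0004 j [0.03 0.35 1.87 0.   0.93 1.68]
```

Request:
{"fn": "drive_tool", "kwargs": {"motion": [0, 0, 0, 0.002, 0, 0, 1, 0, 0, 0, 0.002, 0, 0, 1, 0, 0, 0, 0, 0, 0, 1]}}

```text
time_s: 4.98
tcp_pos: [0.5936, 0.1188, 0.0471]
ee_rot: [0.999, -0.039, -0.005, 0.0]
wrist_force: [-11.6, -0.3, 7.9]
gripper_width: 0.0003
grasp_force: 5.9
```

Request:
{"fn": "drive_tool", "kwargs": {"motion": [0, 0, 0, 0.002, 0, 0, 1, 0, 0, 0, 0.0, 0, 0, 1]}}

```text
time_s: 5.15
tcp_pos: [0.5936, 0.1188, 0.0472]
ee_rot: [0.999, -0.039, -0.008, 0.0]
wrist_force: [-17.1, -0.8, 13.4]
gripper_width: -0.0001
grasp_force: 8.8
```

The force rose while the tool stopped, so the tray is home. Next I back off, go up, and move over to the hood's right side.

Request:
{"fn": "drive_tool", "kwargs": {"motion": [0, 0, 0, -0.015, 0, 0, 1, 0, 0, 0, -0.02, 0, 0, 1, 0, 0, 0, 0, 0, -0.033, 1, 0, 0, 0, 0, 0, -0.033, 1, 0, 0, 0, 0, 0, -0.033, 1, 0, 0, 0, 0, 0, -0.033, 1, 0, 0, 0, 0, 0, -0.033, 1, 0, 0, 0, 0, 0.035, 0, 1, 0, 0, 0, 0, 0.035, 0, 1, 0, 0, 0, 0, 0.035, 0, 1, 0, 0, 0, 0, 0.035, 0, 1, 0, 0, 0, 0, 0.035, 0, 1]}}

```text
time_s: 6.15
tcp_pos: [0.5509, -0.0548, 0.2133]
ee_rot: [0.999, -0.039, 0.002, 0.0]
wrist_force: [0.4, -1.0, 0.1]
gripper_width: 0.0002
grasp_force: 0.0
```

Request:
{"fn": "drive_tool", "kwargs": {"motion": [0, 0, 0, 0.034, 0.007, 0, 1, 0, 0, 0, 0.034, 0.007, 0, 1, 0, 0, 0, 0.034, 0.007, 0, 1, 0, 0, 0, 0.034, 0.007, 0, 1, 0, 0, 0, 0.034, 0.007, 0, 1, 0, 0, 0, 0, 0, 0, 1]}}

```text
time_s: 6.65
tcp_pos: [0.7216, -0.1039, 0.2099]
ee_rot: [0.999, -0.04, 0.002, 0.0]
wrist_force: [-1.0, 0.0, -0.6]
gripper_width: 0.0003
grasp_force: 0.0
```

```bash
python3 - <<'E'
from h import *
where();f=grab('top','t2');g=grab('side','s2');im=cv2.imread('pics/t2.png')
a=cv2.resize(im[85:245,180:330],None,fx=2.6,fy=2.6,interpolation=cv2.INTER_CUBIC)
b=cv2.resize(cv2.imread('pics/s2.png')[140:300,140:300],None,fx=2.4,fy=2.6,interpolation=cv2.INTER_CUBIC)
cv2.imwrite('pics/t2c.png',np.hstack([a,b]))
E
```

```text
t 6.65 world [ 0.7216 -0.1039  0.2099] machine [ 0.0262 -0.1276] yaw-machine 0.0009 F [-1.   0.  -0.6] w 0.0003 j [-0.28  0.42  1.45  0.    1.27  1.37]
```

View pics/t2c.png

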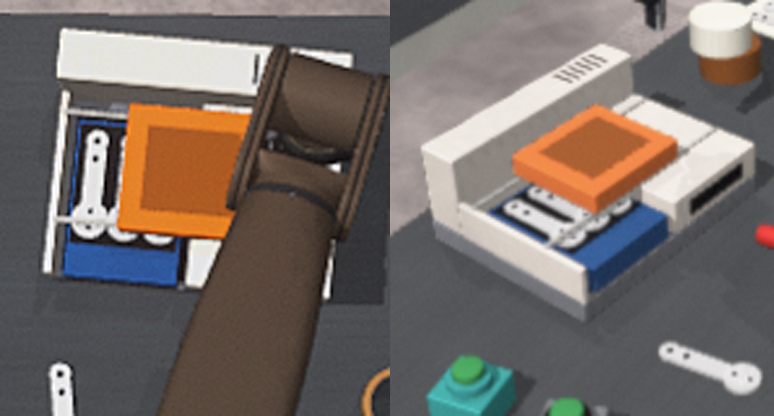

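The tray front is flush with the machine front (right half, about (630,255)) and the hood hasn't moved. The tool is to the right of the hood, so I'll lower it and push along machine +y.

Request:
{"fn": "drive_tool", "kwargs": {"motion": [0, 0, 0, 0, 0, 0.03, 1, 0, 0, 0, 0, 0, 0.03, 1, 0, 0, 0, 0, 0, 0.03, 1, 0, 0, 0, 0, 0, 0.029, 1, 0, 0, 0, 0, 0, 0, 1]}}

```text
time_s: 7.17
tcp_pos: [0.7118, -0.0999, 0.0862]
ee_rot: [0.999, -0.039, -0.006, -0.002]
wrist_force: [-1.2, 0.5, -0.4]
gripper_width: 0.0
grasp_force: 0.0
```

Request:
{"fn": "drive_tool", "kwargs": {"motion": [0, 0, 0, 0, -0.008, 0, 1, 0, 0, 0, 0, -0.008, 0, 1, 0, 0, 0, 0, -0.008, 0, 1, 0, 0, 0, 0, -0.006, 0, 1, 0, 0, 0, 0, -0.006, 0, 1, 0, 0, 0, 0, -0.006, 0, 1, 0, 0, 0, 0, -0.006, 0, 1, 0, 0, 0, 0, -0.006, 0, 1, 0, 0, 0, 0, -0.006, 0, 1, 0, 0, 0, 0, -0.006, 0, 1, 0, 0, 0, 0, -0.006, 0, 1, 0, 0, 0, 0, -0.006, 0, 1]}}

```text
time_s: 8.17
tcp_pos: [0.7228, -0.0235, 0.0926]
ee_rot: [0.999, -0.04, -0.0, 0.0]
wrist_force: [0.9, -2.5, 2.0]
gripper_width: -0.0001
grasp_force: 1.2
```

```bash
python3 -c "from h import *;where()"
```

```text
t 8.1667 world [ 0.7228 -0.0235  0.0926] machine [ 0.0208 -0.0474] yaw-machine 0.002 F [ 0.9 -2.5  2. ] w -0.0001 j [-0.17  0.52  1.54 -0.    1.09  1.48]
```

Pushing with about 2.5 N, about 38 mm to go.

Request:
{"fn": "drive_tool", "kwargs": {"motion": [0, 0, 0, 0, -0.006, 0, 1, 0, 0, 0, 0, -0.006, 0, 1, 0, 0, 0, 0, -0.006, 0, 1, 0, 0, 0, 0, -0.006, 0, 1, 0, 0, 0, 0, -0.004, 0, 1, 0, 0, 0, 0, -0.003, 0, 1, 0, 0, 0, 0, -0.002, 0, 1, 0, 0, 0, 0, -0.002, 0, 1, 0, 0, 0, 0, 0, 0, 1]}}

```text
time_s: 8.92
tcp_pos: [0.7254, 0.0115, 0.0929]
ee_rot: [0.999, -0.04, -0.001, -0.0]
wrist_force: [-0.6, -0.7, -0.6]
gripper_width: -0.0
grasp_force: 0.3
```

Request:
{"fn": "drive_tool", "kwargs": {"motion": [0, 0, 0, 0, -0.002, 0, 1, 0, 0, 0, 0, -0.002, 0, 1, 0, 0, 0, 0, 0, 0, 1]}}

```text
time_s: 9.17
tcp_pos: [0.7258, 0.0152, 0.0931]
ee_rot: [0.999, -0.04, -0.001, -0.0]
wrist_force: [-0.9, -1.2, 0.1]
gripper_width: -0.0
grasp_force: 0.6
```

Request:
{"fn": "drive_tool", "kwargs": {"motion": [0, 0, 0, 0, -0.002, 0, 1, 0, 0, 0, 0, -0.002, 0, 1, 0, 0, 0, 0, 0, 0, 1]}}

```text
time_s: 9.42
tcp_pos: [0.726, 0.0168, 0.0932]
ee_rot: [0.999, -0.039, -0.001, 0.002]
wrist_force: [-2.1, -6.7, -0.2]
gripper_width: -0.0
grasp_force: 3.6
```

```bash
python3 -c "from h import *;where()"
```

```text
t 9.4167 world [0.726  0.0168 0.0932] machine [ 0.0207 -0.007 ] yaw-machine 0.0029 F [-2.1 -6.7 -0.2] w -0.0 j [-0.11  0.52  1.53 -0.01  1.09  1.54]
```

Request:
{"fn": "drive_tool", "kwargs": {"motion": [0, 0, 0, 0, -0.002, 0, 1, 0, 0, 0, 0, -0.001, 0, 1, 0, 0, 0, 0, 0, 0, 1, 0, 0, 0, 0, 0, 0, 1]}}

```text
time_s: 9.75
tcp_pos: [0.726, 0.0169, 0.0932]
ee_rot: [0.999, -0.039, -0.001, 0.004]
wrist_force: [-3.2, -12.8, -0.3]
gripper_width: -0.0001
grasp_force: 6.5
```

```bash
python3 -c "from h import *;where()"
```

```text
t 9.75 world [0.726  0.0169 0.0932] machine [ 0.0208 -0.0068] yaw-machine 0.0025 F [ -3.2 -12.8  -0.3] w -0.0001 j [-0.11  0.52  1.53 -0.01  1.09  1.54]
```

The force rose to 13 N with the tool stopped, so the hood is shut. I back off, go up, and move over to above the green button.

Request:
{"fn": "drive_tool", "kwargs": {"motion": [0, 0, 0, 0, 0.012, 0, 1, 0, 0, 0, 0, 0.02, 0, 1, 0, 0, 0, 0, 0, -0.033, 1, 0, 0, 0, 0, 0, -0.033, 1, 0, 0, 0, 0, 0, -0.033, 1, 0, 0, 0, 0, 0, -0.033, 1, 0, 0, 0, 0, 0, 0, 1]}}

```text
time_s: 10.33
tcp_pos: [0.7284, -0.0098, 0.2367]
ee_rot: [0.999, -0.04, 0.009, -0.0]
wrist_force: [1.1, -0.2, 2.3]
gripper_width: 0.0001
grasp_force: 0.0
```

Request:
{"fn": "drive_tool", "kwargs": {"motion": [0, 0, 0, -0.0217, -0.0308, 0, 1, 0, 0, 0, -0.0217, -0.0308, 0, 1, 0, 0, 0, -0.0217, -0.0308, 0, 1, 0, 0, 0, -0.0217, -0.0308, 0, 1, 0, 0, 0, -0.0217, -0.0308, 0, 1, 0, 0, 0, -0.0217, -0.0308, 0, 1, 0, 0, 0, -0.0217, -0.0308, 0, 1, 0, 0, 0, -0.0217, -0.0308, 0, 1, 0, 0, 0, -0.0217, -0.0308, 0, 1, 0, 0, 0, -0.0217, -0.0308, 0, 1, 0, 0, 0, -0.0217, -0.0308, 0, 1, 0, 0, 0, -0.0217, -0.0308, 0, 1]}}

```text
time_s: 11.33
tcp_pos: [0.4925, 0.3813, 0.226]
ee_rot: [0.999, -0.04, 0.0, -0.001]
wrist_force: [1.3, -0.3, 0.9]
gripper_width: 0.0004
grasp_force: 0.0
```

Request:
{"fn": "drive_tool", "kwargs": {"motion": [0, 0, 0, 0, 0, 0.03, 1, 0, 0, 0, 0, 0, 0.03, 1, 0, 0, 0, 0, 0, 0.03, 1, 0, 0, 0, 0, 0, 0.03, 1, 0, 0, 0, 0, 0, 0, 1]}}

```text
time_s: 11.75
tcp_pos: [0.4893, 0.3775, 0.0983]
ee_rot: [0.999, -0.04, -0.006, 0.002]
wrist_force: [-1.4, -0.9, -1.2]
gripper_width: -0.0001
grasp_force: 0.0
```

```bash
python3 - <<'E'
from h import *
where();f=grab('top','t3');g=grab('side','s3')
a=cv2.resize(cv2.imread('pics/t3.png')[85:265,110:330],None,fx=1.8,fy=2,interpolation=cv2.INTER_CUBIC)
b=cv2.resize(cv2.imread('pics/s3.png')[150:350,130:330],None,fx=1.9,fy=1.8,interpolation=cv2.INTER_CUBIC)
cv2.imwrite('pics/t3c.png',np.hstack([a,b]))
E
```

```text
t 11.75 world [0.4893 0.3775 0.0983] machine [-0.2445  0.3334] yaw-machine 0.0021 F [-1.4 -0.9 -1.2] w -0.0001 j [0.49 0.31 1.81 0.   1.04 2.14]
```

View pics/t3c.png

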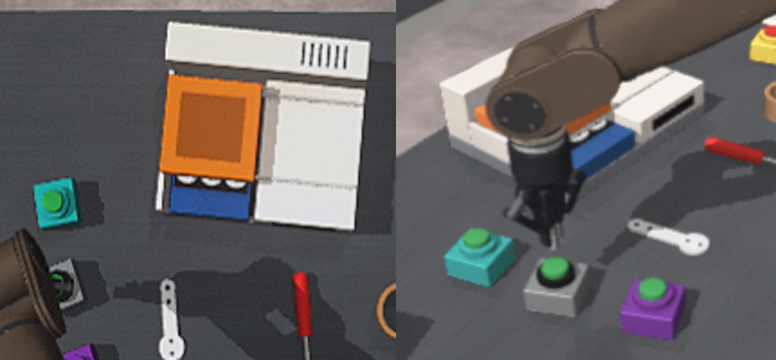

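The tray is flush and the hood sits over the bay. The fingertips are above the grey box's green button (crop (550,265)). I'll press it gently.

Request:
{"fn": "drive_tool", "kwargs": {"motion": [0, 0, 0, 0.004, 0, 0.01, 1, 0, 0, 0, 0, 0, 0.01, 1, 0, 0, 0, 0, 0, 0.008, 1, 0, 0, 0, 0, 0, 0.005, 1, 0, 0, 0, 0, 0, 0.004, 1, 0, 0, 0, 0, 0, 0.003, 1, 0, 0, 0, 0, 0, 0.002, 1, 0, 0, 0, 0, 0, 0, 1]}}

```text
time_s: 12.52
tcp_pos: [0.4976, 0.3786, 0.0629]
ee_rot: [0.999, -0.04, -0.0, 0.0]
wrist_force: [0.7, -0.1, -0.4]
gripper_width: 0.0001
grasp_force: 0.0
```

```bash
python3 -c "from h import *;where()"
```

```text
t 12.5167 world [0.4976 0.3786 0.0629] machine [-0.2362  0.3351] yaw-machine 0.0021 F [ 0.7 -0.1 -0.4] w 0.0001 j [0.49 0.36 1.81 0.   0.97 2.14]
```

Request:
{"fn": "drive_tool", "kwargs": {"motion": [0, 0, 0, -0.003, 0.003, 0.002, 1, 0, 0, 0, 0, 0, 0.002, 1, 0, 0, 0, 0, 0, 0.002, 1, 0, 0, 0, 0, 0, 0.002, 1, 0, 0, 0, 0, 0, 0, 1]}}

```text
time_s: 12.93
tcp_pos: [0.4948, 0.376, 0.0562]
ee_rot: [0.999, -0.04, -0.0, 0.0]
wrist_force: [-1.3, -1.1, 4.4]
gripper_width: -0.0002
grasp_force: 1.9
```

Request:
{"fn": "drive_tool", "kwargs": {"motion": [0, 0, 0, 0, 0, 0.001, 1, 0, 0, 0, 0, 0, 0.001, 1, 0, 0, 0, 0, 0, 0, 1]}}

```text
time_s: 13.18
tcp_pos: [0.4948, 0.376, 0.0559]
ee_rot: [0.999, -0.039, -0.0, 0.0]
wrist_force: [-4.3, -3.8, 13.3]
gripper_width: -0.0
grasp_force: 6.4
```

The force jumped past the 4 N spring with the tip at 55.9 mm, so the button is on its stop. I'll let it go.

Request:
{"fn": "drive_tool", "kwargs": {"motion": [0, 0, 0, 0, 0, -0.008, 1, 0, 0, 0, 0, 0, -0.015, 1, 0, 0, 0, 0, 0, -0.03, 1, 0, 0, 0, 0, 0, -0.03, 1, 0, 0, 0, 0, 0, -0.03, 1, 0, 0, 0, 0, 0, -0.03, 1, 0, 0, 0, 0, 0, 0, 1, 0, 0, 0, 0, 0, 0, 1, 0, 0, 0, 0, 0, 0, 1]}}

```text
time_s: 13.93
tcp_pos: [0.4941, 0.3757, 0.1954]
ee_rot: [0.999, -0.04, -0.001, 0.0]
wrist_force: [-0.2, 0.2, -0.1]
gripper_width: -0.0003
grasp_force: 0.0
```

```bash
python3 -c "
from h import *
where();print(manip.sign_off())"
```

```text
t 13.9333 world [0.4941 0.3757 0.1954] machine [-0.2395  0.332 ] yaw-machine 0.0021 F [-0.2  0.2 -0.1] w -0.0003 j [0.49 0.2  1.75 0.   1.2  2.14]
the job is handed in; nothing more can be done
None
```

I pushed the tray home, then shut the hood, then pressed the green button to its stop and released it; the job was handed in at about 14 s, and sign-off returned no verdict.

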